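# Walk the heavy block round to the fence

## Task

Without gripping or lifting anything, walk the heavy cast block round nearly on the spot, with slow fingertip pushes at its corners in turn, until a long side is square to the low metal fence: its middle must then be within 5 cm of where it began, and the block must still stand clear of the fence and never run into it skewed. Then push the block up flat against the fence's face with its whole length between the fence's ends, and leave it there. Do not disturb the other things on the bench.

Things in the scene. Friction and masses are not known exactly. Their poses are not given: they have to be found in the camera images.
- block: heavy (0.7 to 1.0 kg) loose cast block, grey sides, grooved steel cap; 90 mm (x) by 150 mm (y) by 55 mm high; sides plain and upright up to 44 mm. Origin: centre of its underside. Stops when no longer pushed. Starts end-on to the fence, its length 45 to 90 degrees off the fence's, either way, centre 125 to 155 mm from the fence's face. Either long side may go to the fence.
- fence: fixed straight fence of bright aluminium angle, 280 mm long (its y), 32 mm high, screwed to the bench through a foot on its back. Origin on the bench at the middle of its working face; x points horizontally out of its back, so the block and the working face lie on its -x side. The block, flat against it, has its centre at x = -0.045 m in the fence's frame.
- label_dispenser: fixed blue label dispenser at the bench's front edge, 164 mm (x) by 282 mm (y), 95 mm high; always in the same place, origin under its centre. Not part of the job, but in the way of hands and of the block.
- parts_box_1: small white carton, 62 x 85 x 50 mm; bystander, origin under its centre, leave alone
- tape_clear_1: plain cream tape roll lying flat, 82 mm across, 48 mm high; bystander, origin under its centre, leave alone
- clip_tin: shallow open round tin of clips, 65 mm across, 28 mm high; bystander, origin under its centre, leave alone
- tape_kraft: plain brown tape roll lying flat, 70 mm across, 48 mm high; bystander, origin under its centre, leave alone
- strap_cutter: strap cutter with a red grip, 28 x 110 x 26 mm, lying; bystander, origin under its centre, leave alone
- stapler: desk stapler, 34 x 142 x 60 mm; bystander, origin under its centre, leave alone
- parts_box_2: small brown carton, a 62 mm cube; bystander, origin under its centre, leave alone
- marker_1: felt marker lying, 134 mm long, 18 mm thick; bystander, origin under its centre, leave alone

How it is judged:
By the outcome, as a careful person would: the job done as asked, in the order asked, and still so for the second after the job is handed in, with the robot touching nothing.
It also fails if it takes over 67 s, if anything falls off the work surface, if the arm or the gripper's body presses on something with over 40 N, if the wrist force passes 120 N, or if a joint passes its speed limit or range.

## Robot

A 6-joint arm with a two-finger parallel gripper is mounted at the origin on a cart in front of the work surface, level with it; the furniture and walls round the work are solid. World frame = base frame: x ahead of the robot, y to its left, z up, the work surface at z = 0. Lengths are in mm, angles in rad, forces in N, time in s.
With the tool pointing down it reaches from about 400 to 925 mm from the base axis. Payload 12.5 kg.
Tool frame: the origin (TCP) lies on the front face of the gripper's body, between the roots of the fingers; the fingertips stand 78 mm ahead of it and the grasp point (between the pads) lies 59 mm ahead of it (env.nose_length is the distance from the TCP to the fingertips, in mm); z points along the fingers, y is the line along which they close (so a half turn about z gives the same grasp; the last joint's range is limited). The gripper opens to 95 mm and grips with 3 to 60 N. Pads are 20 mm wide; open, the fingers measure 119 mm over their backs; the gripper's body (75 mm by 180 mm) begins 59 mm behind the grasp point.
Start: joints at [-1.329, 0.491, 1.559, -0, 1.092, -0.106], TCP at [213.041, -587.581, 292.261] pointing down, gripper open.
Joint ranges: [-3.1, 3.1], [-0.84, 2.19], [0.05, 2.79], [-1.13, 4.28], [0.06, 2.93], [-2.69, 2.69]. Speed limits (rad/s): [2.22, 2.22, 2.79, 3.14, 3.14, 3.14].

## Interface

Orientations are given as [roll, pitch, yaw] about the fixed x, y, z axes, in that order (R = Rz(yaw) Ry(pitch) Rx(roll)).
In Python, from cell import env gives the robot as it stands.
- The arm moves only by the tool jog_arm, never from a script. Its argument "motion" is a list of rows, each a list of 7 numbers: the turn, a rotation vector about the tool's x, y, z in degrees, then the shift along the tool's x, y, z in mm, then the finger opening in mm, from 0 to 95.1. In form: [[wx, wy, wz, x, y, z, hand], ...]. A call has 1 to 10 rows; each row shifts and turns the commanded pose from where the row before left it, along the tool's axes as they then stand; what a row does not reach is not made up. A row lasts 1/8 s, in which the tool goes at most 62.5 mm and 10.7 degrees, less where a joint would pass 70% of its speed; a pose out of reach is approached as far as the arm can. A call is refused whole if a number of a shift passes 62.5 or a number of a turn 10.7, either way. A call with a gripper value outside its range is refused whole. The fingers move at their own pace and stop on an object; the grip force is fixed at half the most. Time passes only in rows, so rows that do not move let the fingers close. It gives the time, the measured TCP pose, the force, the opening and the grip force at its end, in the units of the state.
- env.state(): the state, without advancing time (a new reading comes with each control period).
- env.read_camera(name): name is "scene" or "side" or "wrist"; returns a dict with "color" (384x512x3 uint8, red, green, blue), "z_map" (384x512 float32, mm along the optical axis (not along the pixel's ray), 0 where there is no reading), "camera_matrix" (3x3 intrinsics, pixels), "k1" (the pictures are not rectified: a ray, as slopes to the right and down, at radius r is drawn at 1 + k1 r^2 times it, then the intrinsics apply), "world_to_cam" (4x4, takes a point from world to camera coordinates). Camera axes: x right, y up, looking along -z (the intrinsics and any distortion apply to the point x, -y, -z); pixel columns grow to the right and rows downward; lengths in mm; the calibration is good to about 2 mm. A picture is of the moment at which its call begins.
- env.job_done(): hands the job in; it is judged then, once.
Trained networks look in the newest picture that a camera, given by its name, has taken for a name from the list of things; names that differ only in an ending like _2 or _b are one class to them, and where a whole thing is asked for, a point or a joint stands for the part that bears it (a point fixed in the world has none). Each returns a list of dicts, best first, with "score" (0 to 1); they miss things now and then, are a little off and sometimes report something else, mostly with a low value. They report only what shows in the picture. A call takes as long as a camera call.
- env.recognise(camera, thing): "location" ([column, row] in pixels, amid what is visible of it).
The state is a dict: "t": time; "joints": joint angles; "qvel": joint speeds; "tau": joint torques, N m; "eef_pos": TCP position; "tcp_rot": TCP orientation; "ft_force": force on the tool from outside, world axes, zero at the start; "moment": the same for the moment, N m; "opening": opening from 0.0 (shut) to 1.0 (fully open); "grip_force": force on a finger pad.
Only numpy, scipy, OpenCV 4.12 (cv2) and the standard library are available. Lean on these libraries where they do the work, as an engineer would, in place of code of your own. Each camera call takes 0.05 s, during which the arm holds its last target. There are 200 camera calls.

## Working session

There is one attempt and no reset: what is moved stays moved. The work goes in short steps, Python scripts to look and compute and a tool call to move; the robot and the scene stay as the last step left them, time stands still between calls to the robot, and variables do not carry over. Pictures are saved under pics/ and viewed, at most 10 in all, crops included, and the job is handed in when it is done.

Besides the shell and the picture viewer there is one more tool, called after "Emit:" as a command line: name --pt "numbers of a row" for each row, then --argument value for the rest. jog_arm: Moves the arm, as the interface text tells. Its arguments: {"type":"object","properties":{"motion":{"type":"array"}},"required":["motion"]}

```bash
ls; mkdir -p pics; cat > h.py <<'E'
import numpy as np, cv2
from cell import env
def cloud(c):
    K=np.array(c["camera_matrix"]);z=c["z_map"];h,w=z.shape
    u,v=np.meshgrid(np.arange(w),np.arange(h))
    xd=(u-K[0,2])/K[0,0];yd=(v-K[1,2])/K[1,1];x,y=xd.copy(),yd.copy()
    for _ in range(8):
        s=1+c["k1"]*(x*x+y*y);x,y=xd/s,yd/s
    P=np.stack([x*z,-y*z,-z,np.ones_like(z)],-1)
    W=P@np.linalg.inv(np.array(c["world_to_cam"])).T
    W=W[...,:3];W[z==0]=np.nan
    return W
def proj(c,p):
    q=np.array(c["world_to_cam"])@np.r_[p,1];x,y=q[0]/-q[2],-q[1]/-q[2]
    s=1+c["k1"]*(x*x+y*y);K=np.array(c["camera_matrix"])
    return K[0,0]*x*s+K[0,2],K[1,1]*y*s+K[1,2]
E
python3 - <<'E'
from h import *
ims=[]
for n in ["scene","side"]:
    c=env.read_camera(n);W=cloud(c);np.savez(f"/tmp/{n}.npz",W=W,col=c["color"])
    ims.append(c["color"][...,::-1])
    print(n,"cam pos",np.linalg.inv(c["world_to_cam"])[:3,3].round())
    for t in "block fence label_dispenser parts_box_1 tape_clear_1 clip_tin tape_kraft strap_cutter stapler marker_1".split():
        for r in env.recognise(n,t)[:3]:
            u,v=map(int,r["location"]);print(t,round(r["score"],2),u,v,np.nanmedian(W[v-2:v+3,u-2:u+3].reshape(-1,3),0).round())
cv2.imwrite("pics/a.png",ims[0]);cv2.imwrite("pics/b.png",ims[1])
s=env.state();print(s["eef_pos"],s["tcp_rot"],s["ft_force"])
E
```

```text
pics
scene cam pos [-272.  807.  976.]
block 0.84 243 234 [438. 380.  54.]
fence 0.67 200 209 [597. 410.  28.]
label_dispenser 0.52 194 185 [661. 395.  61.]
parts_box_1 0.69 298 146 [649.  46.  48.]
parts_box_1 0.67 194 187 [654. 399.  60.]
parts_box_1 0.4 346 166 [520. -38.  20.]
tape_clear_1 0.56 311 174 [528.  91.  46.]
clip_tin 0.64 266 184 [595. 200.  14.]
tape_kraft 0.67 223 172 [683. 290.  42.]
strap_cutter 0.71 347 165 [520. -39.  22.]
stapler 0.79 162 290 [396. 620.  59.]
marker_1 0.56 270 160 [678. 130.  13.]
marker_1 0.37 348 166 [514. -38.  22.]
side cam pos [ 524. -675.  876.]
block 0.61 209 170 [456. 315.  57.]
fence 0.92 268 163 [620. 399.   7.]
parts_box_1 0.88 292 154 [681. 361.  64.]
parts_box_1 0.8 293 252 [646.  26.  52.]
tape_clear_1 0.83 256 232 [568.  93.  50.]
clip_tin 0.72 262 209 [590. 202.  16.]
tape_kraft 0.8 306 186 [705. 246.  49.]
strap_cutter 0.21 255 235 [565.  89.  45.]
stapler 0.93 202 116 [430. 592.  46.]
[ 213.04275106 -587.56249693  292.24109354] [ 3.14154966e+00 -5.44607253e-06  3.47795783e-01] [-0.66910189 -0.0822002   0.00386728]
```

View pics/a.png

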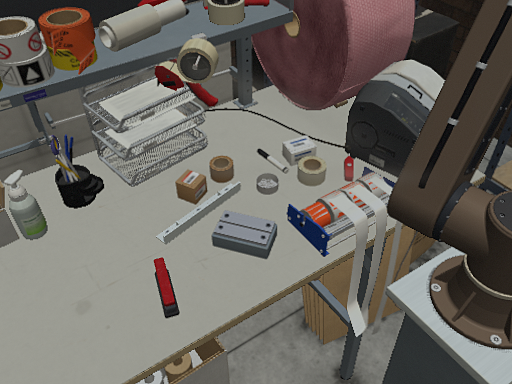

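View pics/b.png

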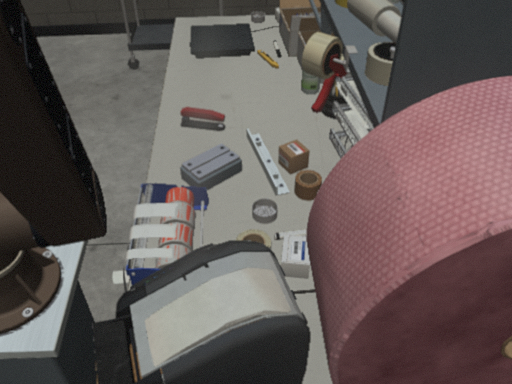

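The scene picture shows the block at about (243,234), the fence running (160,240)–(241,183), the dispenser at (340,215), and the stapler at (165,287). The side picture shows the block at (211,165) and the fence (250,130)–(285,192). Next I fit poses from the depth clouds.

```bash
python3 - <<'E'
from h import *
for n in ["scene","side"]:
    d=np.load(f"/tmp/{n}.npz");W=d["W"].reshape(-1,3)
    b=W[(W[:,2]>-15)&(W[:,2]<15)&(abs(W[:,0]-500)<60)&(abs(W[:,1]-480)<60)];print(n,"bench z",np.median(b[:,2]))
    for nm,(x0,x1,y0,y1,z0,z1) in dict(block=(340,535,230,480,48,64),fence=(520,720,240,560,24,40),disp=(200,640,-100,260,60,110),stap=(300,520,530,720,30,70)).items():
        m=(W[:,0]>x0)&(W[:,0]<x1)&(W[:,1]>y0)&(W[:,1]<y1)&(W[:,2]>z0)&(W[:,2]<z1)
        p=W[m][:,:2].astype(np.float32)
        if len(p)>5:
            r=cv2.minAreaRect(p);print(nm,len(p),[np.round(a,1) for a in r],p.mean(0),"\n",cv2.boxPoints(r).round().tolist())
E
```

```text
scene bench z -0.49329942908923385
block 1451 [array([432.8, 324.4]), array([250. , 123.7]), np.float64(60.6)] [450.4125  352.90323] 
 [[317.0, 246.0], [425.0, 185.0], [548.0, 403.0], [440.0, 464.0]]
fence 535 [array([650. , 399.5]), array([113.5, 314.5]), np.float64(13.0)] [630.1958  388.58295] 
 [[559.0, 540.0], [630.0, 233.0], [741.0, 259.0], [670.0, 565.0]]
disp 4146 [array([398.3,  60.8]), array([227.5, 401.1]), np.float64(23.3)] [363.6194   97.42536] 
 [[215.0, 200.0], [373.0, -168.0], [582.0, -79.0], [424.0, 290.0]]
stap 526 [array([428.3, 603.5]), array([ 23.6, 138.3]), np.float64(75.3)] [415.94296 606.8013 ] 
 [[358.0, 610.0], [492.0, 574.0], [498.0, 597.0], [364.0, 632.0]]
side bench z 2.156599130696918
block 1094 [array([435., 320.]), array([250.6, 121.2]), np.float64(59.4)] [457.75598 351.60242] 
 [[319.0, 243.0], [423.0, 181.0], [551.0, 397.0], [447.0, 459.0]]
fence 510 [array([617.8, 367.3]), array([157.2, 321.4]), np.float64(43.1)] [639.0424  353.57037] 
 [[451.0, 431.0], [670.0, 196.0], [785.0, 304.0], [565.0, 538.0]]
disp 4536 [array([351.6,  99.4]), array([291.3, 157.5]), np.float64(81.0)] [356.4389   88.25439] 
 [[251.0, -32.0], [407.0, -57.0], [452.0, 231.0], [297.0, 256.0]]
stap 429 [array([429.4, 598.9]), array([ 29.1, 138.9]), np.float64(76.9)] [429.90323 595.389  ] 
 [[358.0, 600.0], [494.0, 569.0], [500.0, 597.0], [365.0, 629.0]]
```

```bash
python3 - <<'E'
from h import *
a=cv2.imread("pics/a.png")[150:310,130:330];b=cv2.imread("pics/b.png")[90:220,150:340]
cv2.imwrite("pics/c.png",np.vstack([cv2.resize(a,None,fx=2.5,fy=2.5,interpolation=2)[:,:475],cv2.resize(b,None,fx=2.5,fy=2.5,interpolation=2)])[:,:][:800] if 0 else np.hstack([cv2.resize(a,(400,320),interpolation=2),cv2.resize(b,(400,320),interpolation=2)]))
E
```

```text
(no output)
```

View pics/c.png

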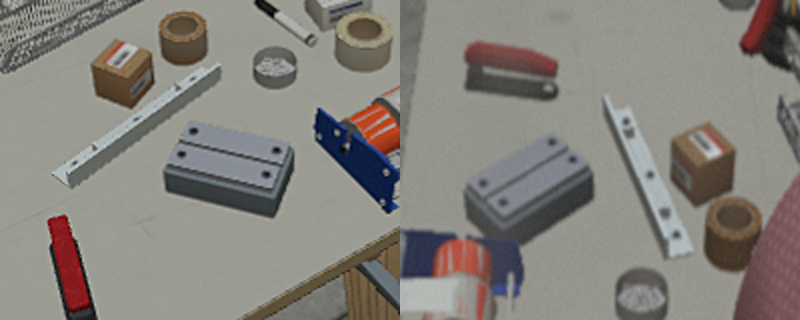

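The crop shows the block end-on to the fence, its cap clean. The fence's working face is towards the block, and the brown carton and kraft roll are behind it. The fits need connected components, so I use those.

```bash
cat >> h.py <<'E'
def comp(W,seed,z0,z1):
    m=((W[...,2]>z0)&(W[...,2]<z1)).astype(np.uint8)
    n,l=cv2.connectedComponents(m,connectivity=4)
    d=np.where(m>0,np.hypot(W[...,0]-seed[0],W[...,1]-seed[1]),1e9)
    k=l[np.unravel_index(np.argmin(d),d.shape)]
    return W[l==k]
def blk(W,seed=(450,350)):
    p=comp(W,seed,47,66);p=p[:,:2]
    r=cv2.minAreaRect(p.astype(np.float32));(x,y),(a,b),t=r
    t=t if a>b else t+90   # direction of long side, deg
    t=(t+90)%180-90
    return x,y,max(a,b),min(a,b),t,len(p)
E
python3 - <<'E'
from h import *
for n in ["scene","side"]:
    W=np.load(f"/tmp/{n}.npz")["W"]
    print(n,"block",np.round(blk(W),1))
    p=comp(W,(597,400),16,40);r=cv2.minAreaRect(p[:,:2].astype(np.float32));print("fence",len(p),r,cv2.boxPoints(r).round().tolist())
    # top ridge
    q=p[p[:,2]>24][:,:2].astype(np.float32);vx,vy,x,y=cv2.fitLine(q,cv2.DIST_HUBER,0,.01,.01).ravel()
    t=(q-[x,y])@[vx,vy];print("ridge",len(q),np.degrees(np.arctan2(vy,vx)),x,y,"ends",[x+vx*t.min(),y+vy*t.min()],[x+vx*t.max(),y+vy*t.max()])
    for nm,s,z in (("disp",(400,150),(30,110)),("clip",(595,200),(10,40)),("stap",(430,600),(15,75)),("tapec",(560,90),(20,60))):
        p=comp(W,s,*z);r=cv2.minAreaRect(p[:,:2].astype(np.float32));print(nm,len(p),cv2.boxPoints(r).round().tolist())
E
```

```text
scene block [ 458.7  363.1  138.4   85.9   37.8 1347. ]
fence 505 ((606.3157348632812, 408.1183776855469), (31.445232391357422, 278.1946716308594), 13.946683883666992) [[558.0, 539.0], [625.0, 269.0], [655.0, 277.0], [588.0, 547.0]]
ridge 307 -76.23576 594.15045 414.59265 ends [np.float32(563.247), np.float32(540.7488)] [np.float32(629.4354), np.float32(270.54974)]
disp 4407 [[268.0, -38.0], [453.0, -38.0], [454.0, 242.0], [269.0, 243.0]]
clip 259 [[549.0, 193.0], [609.0, 153.0], [643.0, 203.0], [583.0, 244.0]]
stap 588 [[358.0, 610.0], [492.0, 574.0], [498.0, 597.0], [364.0, 632.0]]
tapec 1209 [[503.0, 28.0], [677.0, -15.0], [700.0, 75.0], [526.0, 119.0]]
side block [ 460.1  360.9  143.2   86.9   37.7 1082. ]
fence 319 ((607.8173828125, 403.986083984375), (27.997953414916992, 285.3238525390625), 13.51274299621582) [[561.0, 539.0], [628.0, 262.0], [655.0, 269.0], [588.0, 546.0]]
ridge 222 -76.34465 604.36896 371.13013 ends [np.float32(564.2403), np.float32(536.3039)] [np.float32(630.6981), np.float32(262.75644)]
disp 6378 [[207.0, -8.0], [385.0, -71.0], [558.0, 409.0], [380.0, 473.0]]
clip 425 [[562.0, 164.0], [625.0, 161.0], [628.0, 230.0], [566.0, 234.0]]
stap 466 [[358.0, 600.0], [494.0, 569.0], [500.0, 597.0], [365.0, 629.0]]
tapec 361 [[519.0, 73.0], [596.0, 47.0], [611.0, 91.0], [534.0, 117.0]]
```

```bash
python3 - <<'E'
from h import *
P=np.vstack([np.load(f"/tmp/{n}.npz")["W"].reshape(-1,3) for n in ["scene","side"]])
xs=range(150,800,50)
print("y\\x",*xs,sep="\t")
for y in range(650,-750,-50):
    r=[]
    for x in xs:
        m=(abs(P[:,0]-x-25)<25)&(abs(P[:,1]-y-25)<25)
        r.append(int(np.percentile(P[m,2],98)) if m.sum()>5 else "-")
    print(y,*r,sep="\t")
E
```

```text
y\x	150	200	250	300	350	400	450	500	550	600	650	700	750
650	-	-	4	4	3	3	4	5	5	5	5	5	507
600	-	-	3	5	62	62	59	4	5	4	5	5	456
550	-	-	4	4	47	62	59	5	4	4	4	5	498
500	-	-	4	4	4	4	4	4	34	7	5	5	469
450	-	-	4	4	4	4	3	4	34	11	4	5	403
400	-	-	3	5	4	50	59	57	34	54	65	66	403
350	-	-	4	4	55	59	60	59	29	36	66	403	404
300	-	-	3	4	57	59	58	52	4	35	417	425	419
250	-	-	3	3	3	57	8	4	4	33	406	423	412
200	-203	-	91	95	89	80	40	4	27	27	33	50	404
150	-193	-118	93	97	95	87	4	4	27	27	4	3	459
100	274	270	95	99	97	90	4	42	49	19	21	17	457
50	370	359	171	99	97	89	1	51	52	53	54	2	403
0	450	463	438	98	96	90	0	47	48	54	54	1	591
-50	511	552	540	99	97	88	23	23	2	52	52	10	621
-100	534	586	590	-849	-850	107	227	232	226	32	23	2	3
-150	412	431	672	186	218	243	261	265	257	359	452	503	535
-200	438	526	654	695	226	261	270	275	267	363	456	505	536
-250	-	544	638	715	226	252	272	276	274	361	456	506	535
-300	-	-	175	713	222	247	270	275	274	359	457	506	536
-350	-	-	3	175	214	238	250	256	250	358	457	506	536
-400	-	-	0	-	-851	-560	-405	-	-	354	446	495	527
-450	-	-	-	-	-	-	-	-	-	-	-	-	-
-500	-	-	-	-	-	-	-	-	-	-	-	-	-
-550	-	-	-	-	-	-	-	-592	-	-	-	-	-
-600	-	-	-	-	-	-	-	-626	-651	-	-	-	-
-650	-	-	-	-	-	-	-	-706	-688	-	-	-	-
-700	-	-	-	-	-	-	-	-851	-740	-	-	-	-
```

Emit:
jog_arm --pt "0 0 6.2 0 0 -50 0" --pt "0 0 0 0 0 -50 0" --pt "0 0 0 0 0 -38 0" --pt "0 0 0 41.6 -39.1 0 0" --pt "0 0 0 41.6 -39.1 0 0" --pt "0 0 0 41.6 -39.1 0 0" --pt "0 0 0 41.6 -39.1 0 0" --pt "0 0 0 41.6 -39.1 0 0" --pt "0 0 0 41.6 -39.1 0 0"

```text
t: 2.22
eef_pos: [400.5, -298.7, 430.4]
tcp_rot: [3.141, -0.0, 0.239]
ft_force: [1.4, 0.8, -0.6]
opening: 0.111
grip_force: 0.0
```

Emit:
jog_arm --pt "0 0 0 28 -44.6 0 0" --pt "0 0 0 28 -44.6 0 0" --pt "0 0 0 28 -44.6 0 0" --pt "0 0 0 18.3 -47 0 0" --pt "0 0 0 18.3 -47 0 0" --pt "0 0 0 18.3 -47 0 0" --pt "0 0 0 14.3 -48 0 0" --pt "0 0 0 14.3 -48 0 0" --pt "0 0 0 14.3 -48 0 0" --pt "0 0 0 14.3 -48 0 0"

```text
t: 3.48
eef_pos: [479.4, 201.3, 430.4]
tcp_rot: [3.141, -0.0, 0.24]
ft_force: [0.7, -0.7, 0.4]
opening: 0.004
grip_force: 0.0
```

```bash
python3 - <<'E'
from h import *
c=env.read_camera("wrist");W=cloud(c);np.savez("/tmp/wrist.npz",W=W,col=c["color"])
cv2.imwrite("pics/d.png",c["color"][...,::-1])
I=np.linalg.inv(c["world_to_cam"]);print(I[:3,3].round(),I[:3,2].round(3),I[:3,1].round(3))
print(env.state()["eef_pos"],env.state()["joints"])
print(np.round(blk(W),1))
p=comp(W,(590,400),18,40);print(len(p),cv2.boxPoints(cv2.minAreaRect(p[:,:2].astype(np.float32))).round().tolist())
E
```

```text
[562. 222. 524.] [0.29  0.071 0.955] [ 0.927  0.227 -0.298]
[479.31458585 205.31325871 430.10871817] [0.2773501  0.22330349 1.60036593 0.00173844 1.31730943 1.60626693]
[ 472.7  343.9  137.6   38.2   38.1 2046. ]
1044 [[561.0, 538.0], [627.0, 266.0], [655.0, 273.0], [589.0, 544.0]]
```

View pics/d.png

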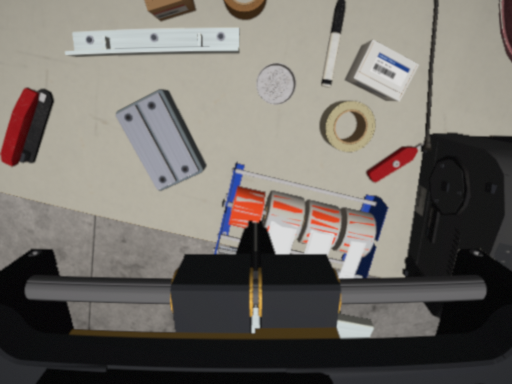

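The wrist picture shows the fence at (70–240, 30–50), the block at (160,140), the tin at (275,84), and the dispenser at (300,215). All the bystanders are clear. I refine the block fit including its sides and switch to the fence frame.

```bash
cat >> h.py <<'E'
F=np.array([594.,402.]);A=np.radians(13.65)
def tof(p): d=np.asarray(p)[...,:2]-F;c,s=np.cos(A),np.sin(A);return np.stack([d[...,0]*c+d[...,1]*s,-d[...,0]*s+d[...,1]*c],-1)
def fit(W,seed=(470,345),z0=25):
    m=((W[...,2]>z0)&(W[...,2]<68)).astype(np.uint8)
    m=cv2.morphologyEx(m,cv2.MORPH_CLOSE,np.ones((3,3)))
    n,l=cv2.connectedComponents(m,connectivity=4)
    d=np.where(m>0,np.hypot(W[...,0]-seed[0],W[...,1]-seed[1]),1e9)
    M=(l==l[np.unravel_index(np.nanargmin(d),d.shape)])&(W[...,2]>z0)
    M=cv2.erode(M.astype(np.uint8),np.ones((1,1)))>0
    p=tof(W[M]).astype(np.float32)
    (x,y),(a,b),t=cv2.minAreaRect(p)
    t=t if a>b else t+90
    return np.round([x,y,max(a,b),min(a,b),(t-90+90)%180-90,len(p)],1) # last: angle off fence
def see(n,seed=(470,345)):
    c=env.read_camera(n);W=cloud(c);return [fit(W,seed,z0) for z0 in (25,45)],W,c
E
python3 - <<'E'
from h import *
for n in ["scene","side","wrist"]:
    W=np.load(f"/tmp/{n}.npz")["W"];print(n,fit(W),fit(W,z0=47))
print(tof([479.3,205.3]), tof([[453,243],[268,243]]))
E
```

```text
scene [-142.3   -3.1  150.    91.7  -65.4 1892. ] [-141.    -5.3  138.8   86.6  -65.4 1351. ]
side [-194.4  -92.2  356.9  150.6  -33.2 1906. ] [-142.    -9.4  147.6   87.6  -65.5 1091. ]
wrist [-140.1   -9.9  148.9   88.3  -65.7 5006. ] [-140.6   -8.1  137.6   81.6  -65.6 4037. ]
[-157.87962402 -164.07621497] [[-174.53996056 -121.23449248]
 [-354.31471517  -77.57630188]]
```

Emit:
jog_arm --pt "0 0 0 34.7 -38.7 0 0" --pt "0 0 0 34.7 -38.7 0 0" --pt "0 0 0 34.7 -38.7 0 0" --pt "0 0 0 0 0 -0.4 0" --pt "0 0 0 0 0 60 0" --pt "0 0 0 0 0 60 0" --pt "0 0 0 0 0 60 0" --pt "0 0 0 0 0 60 0" --pt "0 0 0 0 0 40 0"

```text
t: 4.65
eef_pos: [552.3, 335.8, 148.5]
tcp_rot: [3.141, 0.002, 0.239]
ft_force: [0.3, 0.4, -0.9]
opening: 0.007
grip_force: 0.0
```

```bash
python3 - <<'E'
from h import *
s=env.state();print(tof(s["eef_pos"]),s["eef_pos"],s["tcp_rot"],s["ft_force"])
E
```

```text
[-56.13093656 -54.48049621] [552.31132185 335.81192993 148.47968668] [3.14096407e+00 2.05715235e-03 2.39142264e-01] [ 0.27443933  0.39442391 -0.90552804]
```

Emit:
jog_arm --pt "0 0 0 0 0 44 0" --pt "0 0 0 -2.5 -5.5 0 0" --pt "0 0 0 -2.5 -5.5 0 0" --pt "0 0 0 -1.7 -3.6 0 0" --pt "0 0 0 -1.7 -3.6 0 0" --pt "0 0 0 -1.7 -3.6 0 0" --pt "0 0 0 -1.7 -3.6 0 0" --pt "0 0 0 -1.7 -3.6 0 0"

```text
t: 5.65
eef_pos: [534.5, 362.2, 107.9]
tcp_rot: [-3.141, -0.004, 0.24]
ft_force: [6.1, -3.0, 4.0]
opening: 0.005
grip_force: 3.3
```

```bash
python3 - <<'E'
from h import *
s=env.state();print(tof(s["eef_pos"]),s["eef_pos"][2],s["tcp_rot"],s["ft_force"])
for n in ("scene","side","wrist"):
    print(n,see(n)[0])
E
```

```text
[-67.21826965 -24.64548658] 107.87327068959642 [-3.14139668 -0.00423735  0.23956009] [ 6.0527608  -3.00505626  4.00077665]
scene [array([-142.4,   -6.5,  150.5,  107.3,  -61.8, 1967. ]), array([-142. ,   -7.4,  146.3,  106.1,  -61.4, 1482. ])]
side [array([-192.8,  -90.9,  351.1,  170.1,  -36.8, 1893. ]), array([-147.9,   -6. ,  145.9,   88.5,  -61. , 1135. ])]
wrist [array([-111.6,  -23.9,   20.2,    4.4,   89.9,  157. ]), array([-111.6,  -23.9,   20.2,    4.4,   89.9,  157. ])]
```

Emit:
jog_arm --pt "0 0 0 -2 -3.5 0 0" --pt "0 0 0 -2 -3.5 0 0" --pt "0 0 0 -2 -3.5 0 0" --pt "0 0 0 -2.1 -3.4 0 0" --pt "0 0 0 -2.2 -3.3 0 0" --pt "0 0 0 -2.3 -3.3 0 0"

```text
t: 6.55
eef_pos: [517.4, 379.3, 107.8]
tcp_rot: [-3.141, -0.004, 0.239]
ft_force: [6.6, -1.1, 3.4]
opening: 0.006
grip_force: 3.2
```

```bash
python3 - <<'E'
from h import *
s=env.state();print(tof(s["eef_pos"]),s["eef_pos"][2],s["tcp_rot"],s["ft_force"])
for n in ("scene","side"):
    print(n,see(n)[0])
E
```

```text
[-79.82249959  -4.01703578] 107.82989879053872 [-3.14103433 -0.00433067  0.23946593] [ 6.63529477 -1.14840019  3.43725134]
scene [array([-156.2,    4.9,  150.6,  107.2,  -53.6, 2015. ]), array([-155.1,    2. ,  145.3,  106.1,  -51.7, 1513. ])]
side [array([-202.7,  -87.6,  363.7,  151.8,  -30.3, 1864. ]), array([-158.8,    2.7,  150.6,   89.6,  -50. , 1128. ])]
```

Emit:
jog_arm --pt "0 0 0 6 8 0 0" --pt "0 0 0 0 0 -45 0" --pt "0 0 0 0 0 -45 0" --pt "0 0 0 -60 -10 0 0" --pt "0 0 0 -60 -10 0 0" --pt "0 0 0 -60 -10 0 0" --pt "0 0 0 0 0 0 0"

```text
t: 7.52
eef_pos: [338.6, 358.2, 196.9]
tcp_rot: [3.141, 0.002, 0.242]
ft_force: [0.8, 0.0, -0.1]
opening: 0.003
grip_force: 0.0
```

```bash
python3 - <<'E'
from h import *
s=env.state();print(tof(s["eef_pos"]),s["eef_pos"][2],s["tcp_rot"],s["ft_force"])
for n in ("scene","side","wrist"):
    print(n,see(n)[0])
E
```

```text
[-258.56216035   17.71277658] 196.92006272214635 [3.14072003e+00 2.17318325e-03 2.41838081e-01] [ 0.77641056  0.01992787 -0.09127004]
scene [array([-186.3,   31.1,  219.5,  122.1,   85.1, 1348. ]), array([-190.5,   30. ,  214.8,  119. ,   83.4,  907. ])]
side [array([-207.3,  -88.7,  364.2,  138.7,  -27. , 1885. ]), array([-159.2,    4. ,  148.1,   89. ,  -51.9, 1145. ])]
wrist [array([-1.5960e+02,  5.9000e+00,  1.5080e+02,  9.0600e+01, -5.1100e+01,
        1.9866e+04]), array([-1.596e+02,  5.900e+00,  1.450e+02,  8.550e+01, -5.140e+01,
        1.783e+04])]
```

Emit:
jog_arm --pt "0 0 0 0 0 45 0" --pt "0 0 0 0 0 45 0" --pt "0 0 0 2.5 3.1 0 0" --pt "0 0 0 2.5 3.1 0 0" --pt "0 0 0 2.5 3.1 0 0" --pt "0 0 0 2.6 3 0 0" --pt "0 0 0 2.7 2.9 0 0" --pt "0 0 0 2.8 2.8 0 0" --pt "0 0 0 2.9 2.7 0 0" --pt "0 0 0 3 2.6 0 0"

```text
t: 8.93
eef_pos: [367.4, 341.0, 107.4]
tcp_rot: [3.141, 0.002, 0.24]
ft_force: [-9.5, -0.3, 5.8]
opening: 0.002
grip_force: 3.9
```

```bash
cat >> h.py <<'E'
def rep():
    s=env.state();p=tof(s["eef_pos"]);print("tcp",p.round(1),s["eef_pos"][2],"yaw",s["tcp_rot"][2],s["ft_force"].round(1) if hasattr(s["ft_force"],"round") else s["ft_force"],"t",s["t"])
    for n in ("side","wrist","scene"):
        r=see(n)[0][1];a=np.radians(90+r[4]);u=np.array([np.cos(a),np.sin(a)]);v=np.array([-u[1],u[0]])
        print(n,r,"tcp along u,n",(p-r[:2])@u,(p-r[:2])@v,"u",u.round(2))
E
python3 -c "from h import *;rep()"
```

```text
tcp [-234.6   -5.8] 107.36340900167468 yaw 0.2396611465914935 [-9.5 -0.3  5.8] t 8.925
side [-156.4    2.2  150.6  105.   -46.  1089. ] tcp along u,n -61.82683693612564 48.595100553508615 u [0.72 0.69]
wrist [-1.4780e+02  4.0000e-01  1.4110e+02  8.2900e+01 -4.2800e+01  4.0396e+04] tcp along u,n -63.54026412981288 59.503667601282274 u [0.68 0.73]
scene [-130.5   26.    90.8   87.7   45.7  624. ] tcp along u,n 52.322039956978706 95.48043331994882 u [-0.72  0.7 ]
```

Emit:
jog_arm --pt "0 0 0 3 2.6 0 0" --pt "0 0 0 3.1 2.5 0 0" --pt "0 0 0 3.2 2.4 0 0" --pt "0 0 0 3.3 2.2 0 0" --pt "0 0 0 3.4 2.1 0 0" --pt "0 0 0 3.5 2 0 0"

```text
t: 9.82
eef_pos: [389.5, 332.1, 107.2]
tcp_rot: [3.141, 0.002, 0.24]
ft_force: [-8.1, -1.8, 4.5]
opening: 0.004
grip_force: 3.4
```

```bash
python3 -c "from h import *;rep()"
```

```text
tcp [-215.2  -19.7] 107.22678834589794 yaw 0.23966822972592183 [-8.1 -1.8  4.5] t 9.825
side [-135.7   -1.7  147.1  105.6  -38.3 1023. ] tcp along u,n -63.378772601103314 51.222340444971124 u [0.62 0.78]
wrist [-1.3550e+02  2.1000e+00  1.4220e+02  9.6900e+01 -3.4800e+01  4.2508e+04] tcp along u,n -63.36801904694985 52.99150024417255 u [0.57 0.82]
scene [-111.6   35.1  132.8   88.5   31.4  648. ] tcp along u,n 7.198173327610723 116.95683423531031 u [-0.52  0.85]
```

Emit:
jog_arm --pt "0 0 0 -8 -6 0 0" --pt "0 0 0 0 0 -45 0" --pt "0 0 0 0 0 -45 0" --pt "0 0 0 60 -9 0 0" --pt "0 0 0 60 -9 0 0" --pt "0 0 0 60 -9 0 0" --pt "0 0 0 0 0 0 0"

```text
t: 10.85
eef_pos: [552.2, 406.5, 196.2]
tcp_rot: [-3.141, -0.002, 0.239]
ft_force: [-1.3, -0.7, 0.1]
opening: 0.002
grip_force: 0.0
```

```bash
python3 -c "from h import *;rep()"
```

```text
tcp [-39.6  14.2] 196.22797332649952 yaw 0.23874454168092218 [-1.3 -0.7  0.1] t 10.85
side [-131.4   -4.8  146.9   86.9  -34.3 1112. ] tcp along u,n 67.46898684539767 -65.1247150063595 u [0.56 0.83]
wrist [-89.7 -10.5  21.7   4.9 -27.6 106. ] tcp along u,n 45.141984722890896 -32.95613527634773 u [0.46 0.89]
scene [-132.     3.   140.9   88.6  -33.7 1391. ] tcp along u,n 60.62698002571309 -70.65462384907435 u [0.55 0.83]
```

Emit:
jog_arm --pt "0 0 0 0 0 45 0" --pt "0 0 0 0 0 44 0" --pt "0 0 0 -3.3 -2.3 0 0" --pt "0 0 0 -3.3 -2.3 0 0" --pt "0 0 0 -3.3 -2.2 0 0" --pt "0 0 0 -3.4 -2.1 0 0" --pt "0 0 0 -3.5 -2 0 0" --pt "0 0 0 -3.5 -1.8 0 0" --pt "0 0 0 -3.6 -1.7 0 0" --pt "0 0 0 -3.7 -1.5 0 0"

```text
t: 12.25
eef_pos: [520.2, 415.3, 109.4]
tcp_rot: [-3.14, -0.005, 0.239]
ft_force: [6.6, 2.4, 3.8]
opening: 0.005
grip_force: 2.9
```

```bash
python3 -c "from h import *;rep()"
```

```text
tcp [-68.6  30.3] 109.39306302013286 yaw 0.23941810620100012 [6.6 2.4 3.8] t 12.25
side [-135.   -10.9  150.2  110.   -26.  1111. ] tcp along u,n 66.14078905368336 -41.64589667091042 u [0.44 0.9 ]
wrist [-130.7  -48.3   66.4   17.   -23.8 1299. ] tcp along u,n 96.97758983607 -25.12727949166641 u [0.4  0.91]
scene [-1.367e+02  1.000e-01  1.443e+02  1.105e+02 -2.550e+01  1.475e+03] tcp along u,n 56.57827695616821 -48.49150791462877 u [0.43 0.9 ]
```

Emit:
jog_arm --pt "0 0 0 -3.7 -1.6 0 0" --pt "0 0 0 -3.7 -1.5 0 0" --pt "0 0 0 -3.8 -1.3 0 0" --pt "0 0 0 -3.9 -1.1 0 0" --pt "0 0 0 10 4 0 0" --pt "0 0 0 0 0 -45 0" --pt "0 0 0 0 0 -45 0" --pt "0 0 0 0 0 0 0"

```text
t: 13.4
eef_pos: [514.9, 415.0, 201.2]
tcp_rot: [-3.14, -0.005, 0.239]
ft_force: [-0.6, 0.2, -0.4]
opening: 0.002
grip_force: 0.0
```

```bash
python3 -c "from h import *;rep()"
```

```text
tcp [-73.8  31.3] 201.21199706847236 yaw 0.23939878422180505 [-0.6  0.2 -0.4] t 13.4
side [-157.4   -5.4  150.6   88.1  -19.1 1095. ] tcp along u,n 62.06141706796313 -66.95823368465884 u [0.33 0.94]
wrist [-130.4  -28.5  104.5   22.2  -21.1 1513. ] tcp along u,n 76.19173242043915 -31.245860609671766 u [0.36 0.93]
scene [-156.6    2.6  144.6   88.6  -19.6 1438. ] tcp along u,n 54.838546484427 -68.34406955694087 u [0.34 0.94]
```

Emit:
jog_arm --pt "0 0 0 -43.2 18.4 0 0" --pt "0 0 0 -43.2 18.4 0 0" --pt "0 0 0 -43.2 18.4 0 0" --pt "0 0 0 -43.2 18.4 0 0" --pt "0 0 0 0 0 0 0"

```text
t: 14.18
eef_pos: [360.9, 300.5, 196.8]
tcp_rot: [3.14, 0.004, 0.239]
ft_force: [-0.1, 1.2, 0.7]
opening: 0.008
grip_force: 0.0
```

```bash
python3 -c "from h import *;rep()"
```

```text
tcp [-250.4  -43.6] 196.75060221171708 yaw 0.2394905479408449 [-0.1  1.2  0.7] t 14.175
side [-157.1   -5.8  148.9   88.5  -18.  1097. ] tcp along u,n -64.79326130719296 77.08006666937862 u [0.31 0.95]
wrist [-1.5660e+02 -3.0000e+00  1.4550e+02  8.5900e+01 -1.7800e+01  1.8181e+04] tcp along u,n -67.34261687282674 76.92588560298822 u [0.31 0.95]
scene [-156.6    2.2  142.9   86.9  -19.7 1387. ] tcp along u,n -74.75173126851475 72.89794115804872 u [0.34 0.94]
```

Emit:
jog_arm --pt "0 0 0 0 0 45 0" --pt "0 0 0 0 0 42 0" --pt "0 0 0 7 2.2 0 0" --pt "0 0 0 7 2.2 0 0" --pt "0 0 0 3.8 1.2 0 0" --pt "0 0 0 3.8 1.1 0 0" --pt "0 0 0 3.8 1 0 0" --pt "0 0 0 3.9 0.9 0 0" --pt "0 0 0 3.9 0.7 0 0" --pt "0 0 0 4 0.5 0 0"

```text
t: 15.58
eef_pos: [401.4, 301.1, 111.3]
tcp_rot: [3.141, 0.001, 0.24]
ft_force: [-4.5, -3.8, 2.0]
opening: 0.002
grip_force: 2.5
```

```bash
python3 -c "from h import *;rep()"
```

```text
tcp [-210.9  -52.6] 111.25217544094626 yaw 0.23959150820479036 [-4.5 -3.8  2. ] t 15.575
side [-148.6  -29.2  213.8  103.8  -26.2  770. ] tcp along u,n -48.5155601774713 45.58686611557424 u [0.44 0.9 ]
wrist [-1.456e+02  3.000e-01  1.447e+02  8.980e+01 -9.800e+00  3.942e+04] tcp along u,n -63.25075417167599 55.365115130265 u [0.17 0.99]
scene [-140.9   27.3   94.6   85.6   -8.5  895. ] tcp along u,n -89.37651972504506 57.44337608170705 u [0.15 0.99]
```

Emit:
jog_arm --pt "0 0 0 4 0.6 0 0" --pt "0 0 0 4 0.4 0 0" --pt "0 0 0 4 0.3 0 0" --pt "0 0 0 -12 0 0 0" --pt "0 0 0 -10 0 -45 0" --pt "0 0 0 -10 0 -45 0" --pt "0 0 0 0 0 0 0"

```text
t: 16.6
eef_pos: [382.7, 296.0, 203.4]
tcp_rot: [-3.14, -0.006, 0.24]
ft_force: [-0.1, -1.4, 0.3]
opening: 0.002
grip_force: 0.0
```

```bash
python3 -c "from h import *;rep()"
```

```text
tcp [-230.4  -53.2] 203.41909221042582 yaw 0.24014141096339503 [-0.1 -1.4  0.3] t 16.6
side [-137.4   -1.5  149.    88.1   -4.1 1058. ] tcp along u,n -58.19363637694712 89.06103126539386 u [0.07 1.  ]
wrist [-1.3710e+02  2.1000e+00  1.4340e+02  8.5300e+01 -3.7000e+00  1.7298e+04] tcp along u,n -61.18231591566525 89.5321842098885 u [0.06 1.  ]
scene [-138.3    8.1  145.7   87.4   -5.  1421. ] tcp along u,n -69.07039598385555 86.40270775622439 u [0.09 1.  ]
```

Emit:
jog_arm --pt "0 0 0 0 0 45 0" --pt "0 0 0 0 0 45 0" --pt "0 0 0 10 0 0 0" --pt "0 0 0 10 0 0 0" --pt "0 0 0 8 0 0 0" --pt "0 0 0 4 0 0 0" --pt "0 0 0 3 0 0 0" --pt "0 0 0 3 0 0 0" --pt "0 0 0 0 0 0 0"

```text
t: 17.88
eef_pos: [419.0, 304.0, 111.2]
tcp_rot: [3.141, 0.002, 0.24]
ft_force: [-3.4, -3.3, 3.0]
opening: 0.004
grip_force: 2.2
```

Emit:
jog_arm --pt "0 0 0 -12 0 0 0" --pt "0 0 0 -10 0 -45 0" --pt "0 0 0 -10 0 -45 0" --pt "0 0 0 0 0 0 0"

```text
t: 18.38
eef_pos: [388.3, 297.2, 203.5]
tcp_rot: [-3.14, -0.006, 0.24]
ft_force: [-0.0, 0.1, -0.6]
opening: 0.007
grip_force: 0.0
```

```bash
python3 - <<'E'
from h import *
rep()
c=env.read_camera("wrist");W=cloud(c);cv2.imwrite("pics/e.png",c["color"][...,::-1])
p=tof(comp(W,(590,400),18,40));print(len(p),cv2.boxPoints(cv2.minAreaRect(p.astype(np.float32))).round(1).tolist())
E
```

```text
tcp [-224.6  -53.3] 203.54219889123314 yaw 0.24010224057394813 [-0.   0.1 -0.6] t 18.375
side [-135.1    1.4  150.2   87.9   -1.8 1056. ] tcp along u,n -57.45055355718174 87.73766843300298 u [0.03 1.  ]
wrist [-1.3390e+02  2.7000e+00  1.4250e+02  8.5900e+01 -6.0000e-01  1.7165e+04] tcp along u,n -56.913009470611335 90.10790061145036 u [0.01 1.  ]
scene [-134.5    7.7  143.1   86.2   -2.9 1407. ] tcp along u,n -65.44659266688839 86.89909184331849 u [0.05 1.  ]
3 [[-89.0999984741211, 9.899999618530273], [-89.0999984741211, 8.399999618530273], [-89.0, 8.399999618530273], [-89.0999984741211, 9.899999618530273]]
```

View pics/e.png

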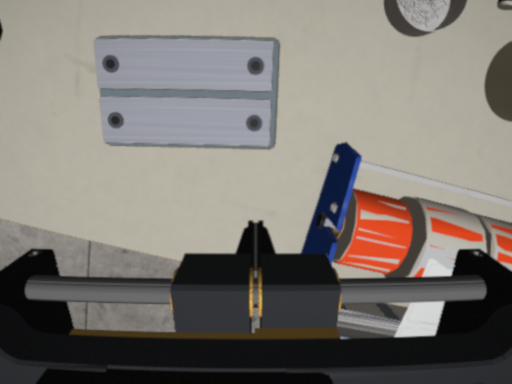

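The picture shows the block nearly parallel to the tool axes at (188,92), with the dispenser at (420,210) clear. I rise to see block and fence together for a precise relative angle, opening the fingers on the way.

Emit:
jog_arm --pt "0 0 0 0 -20 -55 95" --pt "0 0 0 0 -20 -55 95" --pt "0 0 0 0 -16 -55 95" --pt "0 0 0 0 0 -40 95" --pt "0 0 0 0 0 0 95"

```text
t: 19.2
eef_pos: [375.7, 351.9, 406.9]
tcp_rot: [-3.141, -0.003, 0.24]
ft_force: [-0.3, -0.5, -0.9]
opening: 0.476
grip_force: 0.0
```

```bash
cat >> h.py <<'E'
def wide():
    s=env.state();print("tcp",tof(s["eef_pos"]).round(1),s["eef_pos"][2],"yaw",s["tcp_rot"],"open",s["opening"],"t",s["t"])
    c=env.read_camera("wrist");W=cloud(c)
    for z0 in (25,47): print("blk",fit(W,z0=z0))
    p=tof(comp(W,(590,400),18,40)).astype(np.float32);print("fence",len(p),cv2.boxPoints(cv2.minAreaRect(p)).round(1).tolist(),cv2.minAreaRect(p)[2])
    return c,W
E
python3 -c "from h import *;wide()"
```

```text
tcp [-224.     2.8] 406.9342697645093 yaw [-3.14050622e+00 -2.97473067e-03  2.39978065e-01] open 0.47586176208626846 t 19.2
blk [-1.348e+02  4.100e+00  1.502e+02  9.070e+01 -1.600e+00  6.010e+03]
blk [-1.354e+02  4.200e+00  1.380e+02  8.130e+01 -1.400e+00  4.895e+03]
fence 850 [[-0.800000011920929, 139.6999969482422], [0.20000000298023224, -140.5], [4.300000190734863, -140.39999389648438], [3.299999952316284, 139.6999969482422]] 0.21286675333976746
```

Emit:
jog_arm --pt "0 0 0 0 0 60 95" --pt "0 0 0 0 0 60 95" --pt "0 0 0 0 0 60 95" --pt "0 0 0 0 0 60 95" --pt "0 0 0 0 0 58 95" --pt "0 0 0 0 0 0 95" --pt "0 0 0 10 0 0 95" --pt "0 0 0 10 0 0 95"

```text
t: 20.25
eef_pos: [396.1, 356.7, 109.8]
tcp_rot: [-3.14, -0.003, 0.24]
ft_force: [0.1, -0.4, 0.2]
opening: 0.997
grip_force: 0.0
```

```bash
python3 -c "from h import *;rep()"
```

```text
tcp [-203.     2.7] 109.76666391094476 yaw 0.23958807927314862 [ 0.1 -0.4  0.2] t 20.25
side [-133.4    1.7  151.5   86.5   -2.9  902. ] tcp along u,n -2.543057563739722 69.51699494242325 u [0.05 1.  ]
wrist [-1.3290e+02  4.0000e+00  1.4320e+02  8.2700e+01 -1.3000e+00  4.0718e+04] tcp along u,n -2.9117893141421947 70.00858808364737 u [0.02 1.  ]
scene [-131.    52.1  148.2   86.4   56.   430. ] tcp along u,n 32.017908439832986 81.21093792159351 u [-0.83  0.56]
```

Emit:
jog_arm --pt "0 0 0 4 0 0 95" --pt "0 0 0 4 0 0 95" --pt "0 0 0 3 0 0 95" --pt "0 0 0 3 0 0 95" --pt "0 0 0 2 0 0 95" --pt "0 0 0 2 0 0 95" --pt "0 0 0 0 0 0 95"

```text
t: 21.28
eef_pos: [410.9, 359.6, 107.3]
tcp_rot: [3.14, 0.004, 0.24]
ft_force: [-7.2, -2.7, 5.0]
opening: 0.995
grip_force: 3.7
```

```bash
python3 - <<'E'
from h import *
rep();c=env.read_camera("wrist");cv2.imwrite("pics/f.png",c["color"][...,::-1])
E
```

```text
tcp [-187.9    2. ] 107.34878658767344 yaw 0.23956036896449873 [-7.2 -2.7  5. ] t 21.275
side [-1.431e+02  8.000e-01  1.469e+02  1.122e+02  3.000e-01  8.550e+02] tcp along u,n 1.4368141475634773 44.821098555869334 u [-0.01  1.  ]
wrist [-1.4290e+02  4.3000e+00  1.4370e+02  1.0940e+02  2.0000e-01  4.1709e+04] tcp along u,n -2.140696122048558 45.035754063422786 u [-0.  1.]
scene [-171.2   -8.9  103.9   33.5   29.    66. ] tcp along u,n 17.645101555568733 9.345195649225616 u [-0.48  0.87]
```

View pics/f.png

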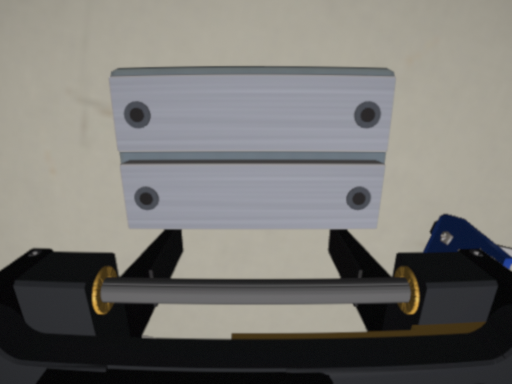

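The picture shows both fingertips on the long side, with the cap edges level at rows 68 and 228, so the block is square. Its centre is about 12 mm from where it began and 87 mm clear of the fence. Next is the straight slow push to the fence.

Emit:
jog_arm --pt "0 0 0.1 5 0 0 95" --pt "0 0 0 5 0 0 95" --pt "0 0 0 5 0 0 95" --pt "0 0 0 5 0 0 95" --pt "0 0 0 5 0 0 95" --pt "0 0 0 5 0 0 95" --pt "0 0 0 5 0 0 95" --pt "0 0 0 5 0 0 95"

```text
t: 22.48
eef_pos: [449.6, 369.3, 107.3]
tcp_rot: [3.14, 0.004, 0.238]
ft_force: [-8.9, -2.0, 6.8]
opening: 0.996
grip_force: 4.5
```

```bash
python3 -c "from h import *;rep()"
```

```text
tcp [-148.     2.3] 107.34577369283139 yaw 0.2381433089260736 [-8.9 -2.   6.8] t 22.475
side [-105.2    2.   151.7  110.1    1.   801. ] tcp along u,n 1.003208489432805 42.816385880126845 u [-0.02  1.  ]
wrist [-1.025e+02  4.900e+00  1.430e+02  1.100e+02 -1.000e-01  4.175e+04] tcp along u,n -2.7236494610643383 45.52268881180968 u [0. 1.]
scene [-129.4  -28.9    0.     0.     0.     1. ] tcp along u,n 31.155806727365174 18.627373139470397 u [0. 1.]
```

Emit:
jog_arm --pt "0 0 -0.2 5 0 0 95" --pt "0 0 0 5 0 0 95" --pt "0 0 0 5 0 0 95" --pt "0 0 0 5 0 0 95" --pt "0 0 0 5 0 0 95" --pt "0 0 0 5 0 0 95" --pt "0 0 0 4 0 0 95" --pt "0 0 0 3 0 0 95"

```text
t: 23.62
eef_pos: [485.8, 378.2, 107.3]
tcp_rot: [3.141, 0.004, 0.242]
ft_force: [-9.2, -2.2, 5.3]
opening: 1.0
grip_force: 4.3
```

```bash
python3 - <<'E'
from h import *
rep();c=env.read_camera("wrist");W=cloud(c)
p=tof(comp(W,(590,400),18,37)).astype(np.float32);print("fence",len(p),cv2.boxPoints(cv2.minAreaRect(p)).round(1).tolist())
cv2.imwrite("pics/g.png",c["color"][...,::-1])
E
```

```text
tcp [-110.7    2.4] 107.33259739762613 yaw 0.24158137645049393 [-9.2 -2.2  5.3] t 23.625
side [-37.2  -8.4 164.6 103.3 -30.9 752. ] tcp along u,n -28.46891000750847 68.64039776875507 u [0.51 0.86]
wrist [-6.5200e+01  4.8000e+00  1.4330e+02  1.1000e+02 -1.0000e-01  4.1713e+04] tcp along u,n -2.457936787419147 45.51365554471486 u [0. 1.]
scene [-112.9   -8.    95.9   41.6   19.4   83. ] tcp along u,n 9.10498124220251 -5.519846985282633 u [-0.33  0.94]
fence 8535 [[0.6000000238418579, 139.8000030517578], [0.800000011920929, -140.8000030517578], [29.299999237060547, -140.8000030517578], [29.100000381469727, 139.8000030517578]]
```

View pics/g.png

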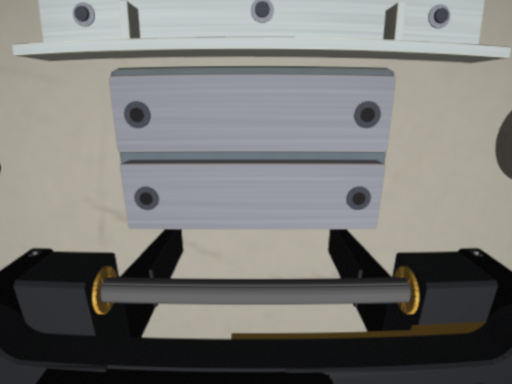

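The picture shows the fence face at rows 45–57, parallel to the block's edge at row 70, with the block well within its ends. About 10 mm remain.

Emit:
jog_arm --pt "0 0 0 2.5 0 0 95" --pt "0 0 0 2.5 0 0 95" --pt "0 0 0 2 0 0 95" --pt "0 0 0 1 0 0 95" --pt "0 0 0 0 0 0 95"

```text
t: 24.45
eef_pos: [493.6, 380.1, 107.3]
tcp_rot: [3.141, 0.003, 0.241]
ft_force: [-7.5, -2.1, 3.5]
opening: 1.002
grip_force: 3.7
```

```bash
python3 -c "from h import *;rep()"
```

```text
tcp [-102.7    2.4] 107.3262322007383 yaw 0.24149976193916034 [-7.5 -2.1  3.5] t 24.45
side [-5.930e+01  2.600e+00  1.472e+02  1.101e+02  5.000e-01  7.350e+02] tcp along u,n 0.21712993094806446 43.406633220275594 u [-0.01  1.  ]
wrist [-5.7500e+01  5.0000e+00  1.4220e+02  1.0990e+02  3.0000e-01  4.1693e+04] tcp along u,n -2.32493118405951 45.219668336353365 u [-0.01  1.  ]
scene [-103.8   -3.3   94.7   45.    18.7   94. ] tcp along u,n 5.084937173334255 -2.8752028533996636 u [-0.32  0.95]
```

Emit:
jog_arm --pt "0 0 0 1 0 0 95" --pt "0 0 0 1 0 0 95"

```text
t: 24.85
eef_pos: [495.2, 380.6, 107.3]
tcp_rot: [3.141, 0.004, 0.242]
ft_force: [-12.2, -2.0, 7.5]
opening: 0.998
grip_force: 6.3
```

Emit:
jog_arm --pt "0 0 0 0.5 0 0 95" --pt "0 0 0 0 0 0 95"

```text
t: 25.1
eef_pos: [495.3, 380.6, 107.3]
tcp_rot: [3.14, 0.005, 0.242]
ft_force: [-11.2, -2.6, 7.4]
opening: 0.999
grip_force: 5.8
```

Emit:
jog_arm --pt "0 0 0 0.5 0 0 95" --pt "0 0 0 0.5 0 0 95" --pt "0 0 0 0 0 0 95"

```text
t: 25.48
eef_pos: [495.5, 380.7, 107.3]
tcp_rot: [3.14, 0.007, 0.242]
ft_force: [-16.3, -2.8, 10.6]
opening: 0.999
grip_force: 8.2
```

```bash
python3 - <<'E'
from h import *
rep();c=env.read_camera("wrist");im=c["color"][...,::-1]
cv2.imwrite("pics/i.png",cv2.resize(im[30:100,80:430],(800,320),interpolation=2))
E
```

```text
tcp [-100.8    2.5] 107.29740315603142 yaw 0.24150119985990082 [-16.3  -2.8  10.6] t 25.475
side [-5.730e+01 -3.000e-01  1.513e+02  1.104e+02  1.400e+00  7.380e+02] tcp along u,n 3.87220321146244 43.37375110778876 u [-0.02  1.  ]
wrist [-5.600e+01  4.900e+00  1.430e+02  1.098e+02  0.000e+00  4.179e+04] tcp along u,n -2.388667894979851 44.75540995856039 u [0. 1.]
scene [-103.   -20.1   59.8   47.     5.2  101. ] tcp along u,n 22.314839888372063 -4.2846755739453615 u [-0.09  1.  ]
```

View pics/i.png

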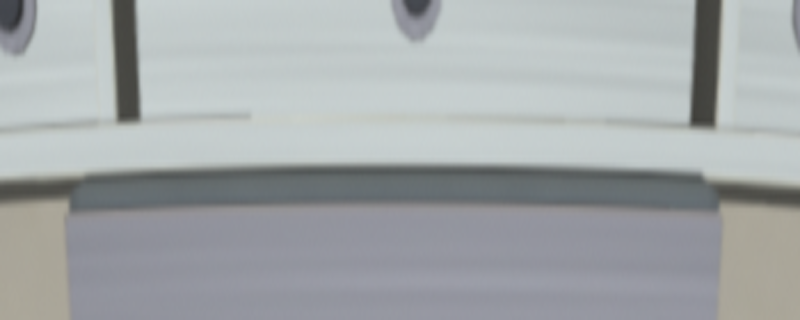

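The crop shows the block's edge (70–715, row 175) meeting the fence along its whole length, and the force rises while the motion stalls. One more small press to seat it, then I retreat and lift.

Emit:
jog_arm --pt "0 0 0 0.7 0 0 95" --pt "0 0 0 0.7 0 0 95" --pt "0 0 0 0 0 0 95"

```text
t: 26.05
eef_pos: [495.7, 380.8, 107.3]
tcp_rot: [3.14, 0.01, 0.241]
ft_force: [-22.5, -4.9, 13.8]
opening: 0.998
grip_force: 11.3
```

Emit:
jog_arm --pt "0 0 0 -5 0 0 95" --pt "0 0 0 -10 0 0 95" --pt "0 0 0 -20 0 0 95" --pt "0 0 0 -20 0 -55 95" --pt "0 0 0 -20 0 -55 95" --pt "0 0 0 -20 0 -55 95" --pt "0 0 0 -10 0 -55 95" --pt "0 0 0 -10 0 -55 95" --pt "0 0 0 0 0 0 95"

```text
t: 27.18
eef_pos: [387.7, 354.4, 386.6]
tcp_rot: [-3.139, -0.007, 0.242]
ft_force: [0.6, 0.3, -1.4]
opening: 0.999
grip_force: 0.0
```

```bash
python3 - <<'E'
from h import *
c,W=wide();print(env.state()["ft_force"])
p=tof(W[(W[...,2]>46)&(W[...,2]<62)&(abs(tof(W)[...,0]+45)<60)&(abs(tof(W)[...,1])<100)]).astype(np.float32);print("cap",cv2.minAreaRect(p),cv2.boxPoints(cv2.minAreaRect(p)).round(1).tolist())
cv2.imwrite("pics/j.png",c["color"][...,::-1])
E
```

```text
tcp [-211.7    2.5] 386.56339263823804 yaw [-3.1388022  -0.00748655  0.24169755] open 0.999123981742038 t 27.175
blk [-4.130e+01  3.000e-01  2.795e+02  9.760e+01 -2.000e-01  8.376e+03]
blk [-6.480e+01  4.800e+00  1.380e+02  3.970e+01  2.000e-01  3.035e+03]
fence 1043 [[-0.10000000149011612, 139.89999389648438], [0.30000001192092896, -139.6999969482422], [14.600000381469727, -139.60000610351562], [14.199999809265137, 139.89999389648438]] 0.08183669298887253
[-0.51059681 -0.11487094 -0.6799257 ]
cap ((-45.77723693847656, 5.29010009765625), (81.53366088867188, 142.58628845214844), 0.20388516783714294) [[-86.80000305175781, 76.4000015258789], [-86.30000305175781, -66.0999984741211], [-4.800000190734863, -65.9000015258789], [-5.300000190734863, 76.69999694824219]]
```

View pics/j.png

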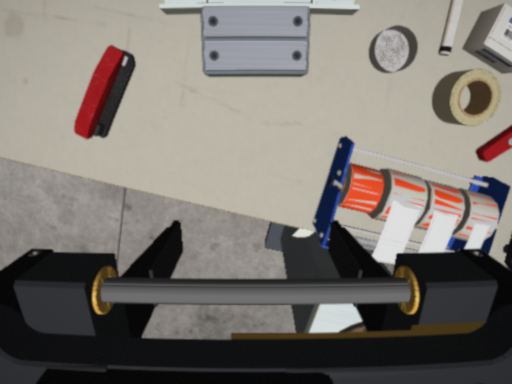

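The picture shows the block flat against the fence at (255,40), well inside the fence's ends. Its angle matches the fence's to about 0.1°, and the fit puts its centre at x ≈ -45 mm and y ≈ +5 mm. The bystanders in view are where they were, and the arm is clear.

```bash
python3 -c "from cell import env;print(env.job_done())"
```

```text
the job is handed in; nothing more can be done
None
```

The block was walked round with alternating corner pushes until square, about 12 mm from where it began. It was then pushed up flat against the fence, about 0.1° off parallel and 5 mm off the fence's middle, and the job was handed in at about 27 s with the arm clear.

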